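# Snap the food box lid shut all round

### The arm

A 6-joint arm with a two-finger parallel gripper is mounted at the origin on the work surface. World frame = base frame: x ahead of the robot, y to its left, z up, the work surface at z = 0. Lengths are in m, angles in rad, forces in N, time in s.
With the tool pointing down it reaches from about 0.375 to 0.975 m from the base axis. Payload 3.8 kg.
Tool frame: the origin (TCP) lies on the centre line of the jaws, within the pads' length; the fingertips stand 8 mm ahead of it and the grasp point (between the pads) lies 11 mm behind it; z points along the fingers, y is the line along which they close (so a half turn about z gives the same grasp; the last joint's range is limited). The gripper opens to 88 mm and grips with 3 to 60 N. Pads are 18 mm wide; open, the fingers measure 123 mm over their backs; the gripper's body (75 mm by 187 mm) begins 45 mm behind the grasp point.
Start: joints at [1.294, 0.264, 1.604, -0, 1.274, -0.037], TCP at [0.16, 0.656, 0.247] pointing down, gripper open.
Joint ranges: [-2.63, 2.63], [-0.94, 2.18], [0.31, 2.57], [-1.31, 4.45], [0, 2.66], [-2.55, 2.55]. Speed limits (rad/s): [2.57, 2.57, 3.14, 3.14, 3.14, 3.14].

### API

Orientations are given as a rotation vector (axis times angle).
In Python, from cell import read_state, camera, sign_off gives the robot as it stands.
- The arm moves only by the shell command python3 -m inch 'ROWS'. ROWS is JSON, a list of rows, each a list of 5 numbers: the gripper command: -1 is shut, 1 is fully open, values between are in proportion, then the shift along the tool's x, y, z in cm, then the turn about the tool's z in degrees. In form: [[grip, dx, dy, dz, yaw], ...]. A call has 1 to 20 rows; each row shifts and turns the commanded pose from where the row before left it, along the tool's axes as they then stand; what a row does not reach is not made up. A row lasts 1/10 s, in which the tool goes at most 50 mm and 8.59 degrees, less where a joint would pass 70% of its speed; a pose out of reach is approached as far as the arm can. A call is refused whole if a number of a shift passes 5 or a number of a turn 8.59, either way. A call with a gripper value outside its range is refused whole. The fingers move at their own pace and stop on an object; the grip force is fixed at half the most. Time passes only in rows, so rows that do not move let the fingers close. It gives the time, the measured TCP pose, the force, the opening and the grip force at its end, in the units of the state.
- read_state(): the state, without advancing time (a new reading comes with each control period).
- camera(name): name is "scene" or "top" or "wrist"; returns a dict with "color" (480x640x3 uint8, red, green, blue), "camera_matrix" (3x3 intrinsics, pixels), "eye" and "attitude" of the camera in the world. Camera axes: x right, y down, z forward; pixel columns grow to the right and rows downward; lengths in m; the calibration is good to about 2 mm. A picture is of the moment at which its call begins. There is no depth.
- sign_off(): hands the job in; it is judged then, once.
The state is a dict: "clock": time; "qpos": joint angles; "dq": joint speeds; "joint_torque": joint torques, N m; "ee_pos": TCP position; "ee_rot": TCP orientation; "contact_force": force on the tool from outside, world axes, zero at the start; "ft_torque": the same for the moment, N m; "opening": finger opening in m; "finger_force": force on a finger pad.
Only numpy, scipy, OpenCV 4.12 (cv2) and the standard library are available. Lean on these libraries where they do the work, as an engineer would, in place of code of your own. Each camera call takes 0.05 s, during which the arm holds its last target. There are 200 camera calls.

### The job

The lid of the larger food box is only resting in place: its rim stands up along all four sides. Press each of the four rim sections straight down with the fingertips until it clicks and stays down, so that the lid is shut all round. Leave the box standing where it is, without lifting it or pushing it away, and do not disturb the mug, the creamer tub or the small box beside it.

Things in the scene. Friction and masses are not known exactly. Their poses are not given: they have to be found in the camera images.
- food_box: Larger food box: clear plastic, teal press-on lid 130 (x) by 170 (y) mm, loose, 0.6 to 0.95 kg. Origin: centre of its underside, z up. The lid's middle panel is sunk (top 83 mm above the counter); four round rim corners stand at 90 mm. Between them lie four straight rim sections, one per side, flat tops at 97 mm while open, 90 mm (level with the corners) when clicked shut.
- front_top (a point): Middle of the top face of the front rim section, along the long side at the box's -x edge (124 mm long, 18 mm wide); centre at x=-56, y=0 in the box's frame. The point goes down with the section; axes as the box's.
- back_top (a point): Middle of the top face of the back rim section, along the long side at the box's +x edge (124 mm long, 18 mm wide); centre at x=+56, y=0 in the box's frame. The point goes down with the section; axes as the box's.
- left_top (a point): Middle of the top face of the left rim section, along the short side at the box's +y edge (84 mm long, 18 mm wide); centre at x=0, y=+76 in the box's frame. The point goes down with the section; axes as the box's.
- right_top (a point): Middle of the top face of the right rim section, along the short side at the box's -y edge (84 mm long, 18 mm wide); centre at x=0, y=-76 in the box's frame. The point goes down with the section; axes as the box's.
- rim_front (a joint): How far the front rim section is pressed down, m: 0 open, 0.007 clicked shut. It moves straight down only; about 8 N starts it and the resistance fades as it sinks; let go before about 4 mm it springs back up, past that it snaps by itself to 7 mm and stays.
- rim_back (a joint): How far the back rim section is pressed down, m: 0 open, 0.007 clicked shut. It moves straight down only; about 8 N starts it and the resistance fades as it sinks; let go before about 4 mm it springs back up, past that it snaps by itself to 7 mm and stays.
- rim_left (a joint): How far the left rim section is pressed down, m: 0 open, 0.007 clicked shut. It moves straight down only; about 8 N starts it and the resistance fades as it sinks; let go before about 4 mm it springs back up, past that it snaps by itself to 7 mm and stays.
- rim_right (a joint): How far the right rim section is pressed down, m: 0 open, 0.007 clicked shut. It moves straight down only; about 8 N starts it and the resistance fades as it sinks; let go before about 4 mm it springs back up, past that it snaps by itself to 7 mm and stays.
- small_box_center (a point): Centre of a smaller food box of the same kind, already shut, 90 x 90 x 58 mm, standing beyond the right (-y) side of the larger one. Not to be disturbed.
- creamer_center (a point): Centre of a white creamer portion tub, 46 mm across and 32 mm high, beyond the left (+y) side of the larger box. Not to be disturbed.
- mug_center (a point): Centre of a white mug, 76 mm across, 85 mm high, beyond the back left (+x, +y) corner of the larger box. Not to be disturbed.
Things that resemble listed ones, but are neither listed nor needed, are in the scene too. Leave any orange look-alike of the food_box alone.

How it is judged:
At the end, for the whole second after the job is handed in: All four rim sections are pressed down more than 6 mm of their 7 mm and stay so; the larger box stands upright (within 0.06 rad) on the counter, at rest, within 50 mm of where it began; the small box, the creamer tub and the mug are within 25 mm of where they began (value of joint each of rim_front, rim_back, rim_left, rim_right above 0.006 m and distance of food_box from where it was at the start of the episode below 0.05 m and angle between food_box's own z axis and vertical below 0.06 rad and height (world z) of food_box below 0.008 m and linear speed of food_box below 0.02 m/s and distance of each of small_box_center, creamer_center, mug_center from where it was at the start of the episode below 0.025 m); the robot touches nothing.
It fails at once if the larger box is lifted or tipped (height (world z) of food_box above 0.02 m or angle between food_box's own z axis and vertical above 0.2 rad).
It fails at once if the larger box is pushed away (more than 50 mm) (distance of food_box from where it was at the start of the episode above 0.05 m).
It fails at once if the small box, the creamer tub or the mug is lifted or moved by more than 25 mm (distance of any of small_box_center, creamer_center, mug_center from where it was at the start of the episode above 0.025 m).
It also fails if it takes over 45 s, if anything falls off the work surface, if the arm or the gripper's body presses on something with over 40 N, if the wrist force passes 120 N, or if a joint passes its speed limit or range.

## Working session

There is one attempt and no reset: what is moved stays moved. The work goes in short steps, Python scripts to look and compute and a shell command to move; the robot and the scene stay as the last step left them, time stands still between calls to the robot, and variables do not carry over. Pictures are saved under pics/ and viewed, at most 10 in all, crops included, and the job is handed in when it is done.

```bash
mkdir -p pics; python3 - <<'E'
from cell import *
import cv2,numpy as np
s=read_state();print(s)
for n in("scene","top"):
    c=camera(n);cv2.imwrite(f"pics/{n}0.png",c["color"][:,:,::-1]);print(n,c["camera_matrix"],c["eye"],c["attitude"])
E
```

```text
{'clock': 0.0, 'qpos': array([ 1.29407987e+00,  2.64747137e-01,  1.60536221e+00, -6.54013678e-06,
        1.27370734e+00, -3.69423764e-02]), 'dq': array([ 2.87598291e-04, -1.02191194e-03, -1.14492273e-05,  3.13890137e-04,
       -7.79633066e-04, -1.12863723e-03]), 'joint_torque': array([ 2.53002563e-04, -5.02112031e+01, -3.56879818e+01,  7.27283978e-02,
        2.93807953e-02, -1.86681573e-04]), 'ee_pos': array([0.16014328, 0.65501451, 0.24539842]), 'ee_rot': array([-0.37569064, -3.11870252,  0.00345178]), 'contact_force': array([-0.16426388, -0.3978696 ,  0.47929859]), 'ft_torque': array([-0.00466405, -0.03810155, -0.07912461]), 'finger_force': 0.0, 'opening': 0.08817141310925215}
scene [[433.93690096   0.         323.14802613]
 [  0.         433.93690096 231.11041238]
 [  0.           0.           1.        ]] [ 0.99534888 -0.02795527  0.80053589] [-2.02070757 -1.73640165  0.52214804]
top [[480.77762502   0.         323.56214948]
 [  0.         480.77762502 245.94969953]
 [  0.           0.           1.        ]] [0.48498757 0.01976483 0.81741323] [-2.19713695  2.13588553 -0.08999896]
```

View pics/top0.png

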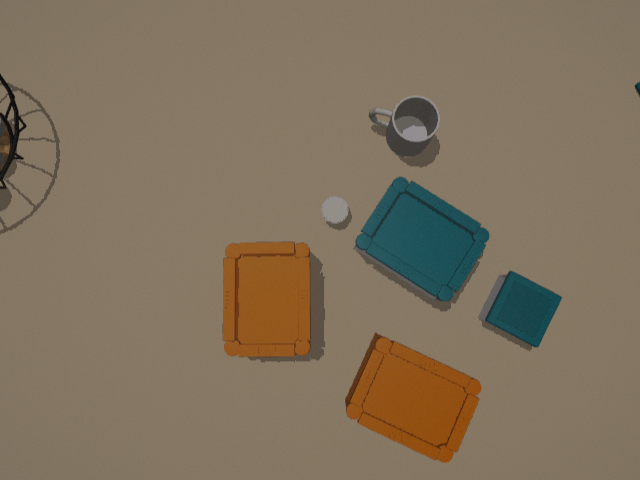

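View pics/scene0.png

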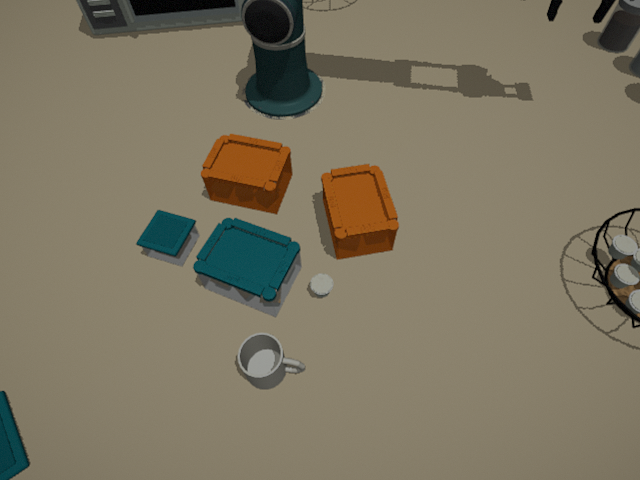

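The top view shows the large teal box with its corners near (401,185), (481,236), (445,293) and (364,242). The mug is at (413,120), the creamer at (335,210) and the small box at (523,309). The scene view agrees; there the large box is around (248,258).

```bash
cat > h.py <<'E'
from cell import *
import cv2,numpy as np
from scipy.spatial.transform import Rotation as R
def rays(c,px):
    d=np.c_[cv2.undistortPoints(np.float64(px).reshape(-1,1,2),c["camera_matrix"],None)[:,0],np.ones(len(px))]
    return d@R.from_rotvec(c["attitude"]).as_matrix().T
def plane(c,px,z):
    d=rays(c,px);e=np.array(c["eye"]);return (e+d*((z-e[2])/d[:,2])[:,None])[:,:2]
def tealmask(c):
    h=cv2.cvtColor(c["color"],cv2.COLOR_RGB2HSV)
    return cv2.inRange(h,(80,120,40),(105,255,255))
def boxpose(name,near,z=.093):
    c=camera(name);m=tealmask(c)
    cs,_=cv2.findContours(m,cv2.RETR_EXTERNAL,cv2.CHAIN_APPROX_NONE)
    k=[q for q in cs if cv2.pointPolygonTest(q,near,False)>=0][0]
    w=plane(c,k[:,0],z)*1000
    return cv2.minAreaRect(w.astype(np.float32))
E
python3 - <<'E'
from h import *
print(boxpose("top",(423,240)),boxpose("scene",(248,258)))
print(R.from_rotvec(read_state()["ee_rot"]).as_matrix().round(3))
E
```

```text
((570.8165893554688, -120.47443389892578), (169.1190185546875, 129.636474609375), 58.640621185302734) ((573.3621215820312, -116.58720397949219), (172.84201049804688, 133.50819396972656), 58.51401138305664)
[[-0.971  0.238 -0.   ]
 [ 0.238  0.971 -0.001]
 [ 0.    -0.001 -1.   ]]
```

```bash
python3 -m inch '[[-1,0,0,0,5.9],[-1,0,0,0,5.9],[-1,0,0,0,5.9],[-1,-4,-2.6,0,0],[-1,-4,-2.6,0,0],[-1,-4,-2.6,0,0],[-1,-4,-2.6,0,0],[-1,-4,-2.6,0,0],[-1,-4,-2.6,0,0],[-1,-4,-2.6,0,0],[-1,-4,-2.6,0,0],[-1,-4,-2.6,0,0],[-1,-4,-2.6,0,0],[-1,-4,-2.6,0,0],[-1,-4,-2.6,0,0],[-1,-4,-2.6,0,0],[-1,-4,-2.6,0,0],[-1,-4,-2.6,0,0],[-1,0,0,0,0]]'
cat > go.py <<'E'
import sys
from h import *
c=np.array([571,-119.5]);x=np.array([.854,-.521]);y=np.array([.521,.854])
T=dict(front=c-56*x,back=c+56*x,left=c+76*y,right=c-76*y)[sys.argv[1]]
s=read_state();M=R.from_rotvec(s["ee_rot"]).as_matrix()
d=np.r_[T,0]-1000*s["ee_pos"];d[2]=97+8-1000*s["ee_pos"][2]
print("to touch, tool cm",(M.T@d/10).round(2),"yaw err",np.degrees(np.arctan2(M[1,1],M[0,1]))-58.6,"tcp",s["ee_pos"],"f",s["contact_force"].round(1),s["clock"])
E
python3 go.py front
```

```text
clock: 2.1
ee_pos: [0.4705, 0.0053, 0.2469]
ee_rot: [0.86, 3.02, -0.003]
contact_force: [-0.8, -0.1, -0.3]
opening: 0.0003
finger_force: 0.0
to touch, tool cm [-9.48 -5.34 14.21] yaw err -0.3936788842338288 tcp [0.47054894 0.00532111 0.24685087] f [-0.8 -0.1 -0.3] 2.1
```

```bash
python3 -m inch '[[-1,-3.2,-1.8,0,0],[-1,-3.2,-1.8,0,0],[-1,-3.1,-1.7,0,0],[-1,0,0,3,0],[-1,0,0,3,0],[-1,0,0,3,0],[-1,0,0,3,0],[-1,0,0,1,0],[-1,0,0,0,0],[-1,0,0,0,0]]'
python3 go.py front; python3 - <<'E'
from h import *
c=camera("scene");a=c["color"][180:320,170:330,::-1];cv2.imwrite("pics/s1.png",cv2.resize(a,None,fx=4,fy=4))
E
```

```text
clock: 3.1
ee_pos: [0.523, -0.0845, 0.1178]
ee_rot: [0.85, 3.023, 0.0]
contact_force: [-0.5, -0.0, 0.6]
opening: 0.0002
finger_force: 0.0
to touch, tool cm [-0.32 -0.49  1.28] yaw err -0.010480503373408112 tcp [ 0.52296451 -0.08447196  0.11780328] f [-0.5 -0.   0.6] 3.1
```

View pics/s1.png

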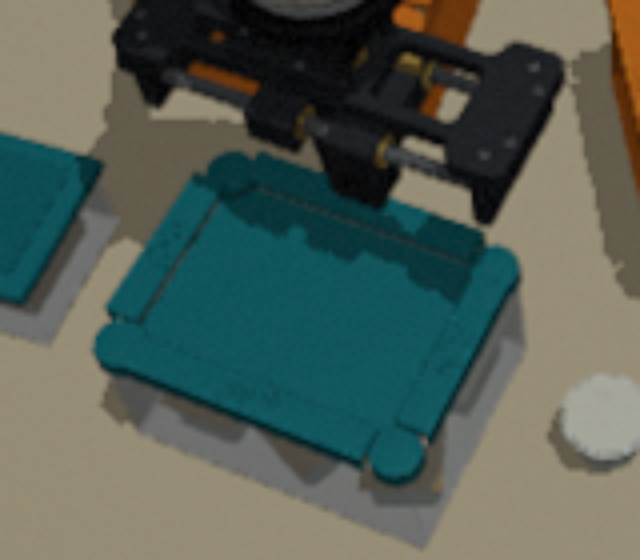

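The fingers are centred over the front section at about (360,190) in the crop, and the gripper body clears the orange box. I'll correct the small offset and press.

```bash
python3 -m inch '[[-1,-0.3,-0.5,0,0],[-1,0,0,0.5,0],[-1,0,0,0.5,0],[-1,0,0,0.3,0],[-1,0,0,0.2,0],[-1,0,0,0.1,0],[-1,0,0,0.1,0]]'; python3 go.py front
```

```text
clock: 3.85
ee_pos: [0.5218, -0.0905, 0.0992]
ee_rot: [-0.851, -3.023, -0.0]
contact_force: [1.2, -0.6, 0.2]
opening: 0.0007
finger_force: 0.0
to touch, tool cm [-0.11  0.08 -0.58] yaw err -0.04287328896145226 tcp [ 0.52179375 -0.09046881  0.09919389] f [ 1.2 -0.6  0.2] 3.85
```

```bash
python3 -m inch '[[-1,0,0,-1,0],[-1,0,0,-1.5,0],[-1,-2.6,-3.8,0,0],[-1,-2.8,-3.8,0,0],[-1,0,0,0,0],[-1,0,0,0.5,0],[-1,0,0,0.5,0],[-1,0,0,0,0]]'; python3 go.py right;python3 - <<'E'
from h import *
c=camera("scene");a=c["color"][180:320,170:330,::-1];cv2.imwrite("pics/s2.png",cv2.resize(a,None,fx=4,fy=4));print(boxpose("scene",(260,270)))
E
```

```text
clock: 4.65
ee_pos: [0.5277, -0.1822, 0.1137]
ee_rot: [-0.849, -3.022, -0.001]
contact_force: [-0.3, 0.4, -0.4]
opening: 0.0005
finger_force: 0.0
to touch, tool cm [-0.44  0.01  0.87] yaw err 0.027464545422141384 tcp [ 0.52766757 -0.18220597  0.11370143] f [-0.3  0.4 -0.4] 4.65
((574.9669189453125, -117.570068359375), (172.8419952392578, 129.74476623535156), 58.5140266418457)
```

View pics/s2.png

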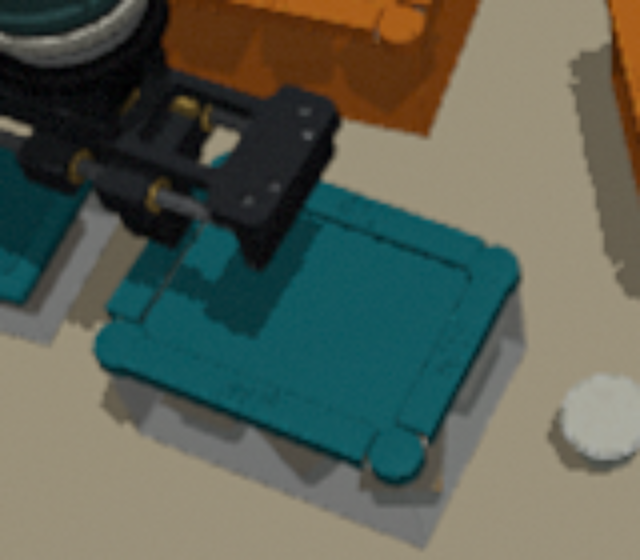

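The front section is now level with the corners, at about (390,220) in the crop. The box has not moved. Next is the right section.

```bash
python3 -m inch '[[-1,-0.4,0,0.4,0],[-1,0,0,0.4,0],[-1,0,0,0.3,0],[-1,0,0,0.2,0],[-1,0,0,0.1,0],[-1,0,0,0.1,0]]'; python3 go.py right
```

```text
clock: 5.35
ee_pos: [0.5317, -0.1857, 0.0992]
ee_rot: [-0.851, -3.023, 0.0]
contact_force: [0.3, 0.4, -0.2]
opening: 0.0004
finger_force: 0.0
to touch, tool cm [ 0.09  0.09 -0.58] yaw err -0.03752030658596084 tcp [ 0.53168626 -0.18567795  0.09924225] f [ 0.3  0.4 -0.2] 5.35
```

Next is back: dx -5.6, dy +7.6.

```bash
python3 -m inch '[[-1,0,0,-1,0],[-1,0,0,-1.5,0],[-1,-2.7,3.8,0,0],[-1,-2.8,3.9,0,0],[-1,0,0,0,0],[-1,0,0,0.5,0],[-1,0,0,0.5,0],[-1,0,0,0,0]]'; python3 go.py back
```

```text
clock: 6.15
ee_pos: [0.6171, -0.1489, 0.1136]
ee_rot: [-0.852, -3.021, 0.0]
contact_force: [0.8, 0.1, 0.2]
opening: 0.0003
finger_force: 0.0
to touch, tool cm [-0.13  0.11  0.86] yaw err -0.08368695943888582 tcp [ 0.61711432 -0.1489324   0.11359874] f [0.8 0.1 0.2] 6.15
```

```bash
python3 -m inch '[[-1,-0.1,0.1,0.4,0],[-1,0,0,0.4,0],[-1,0,0,0.3,0],[-1,0,0,0.2,0],[-1,0,0,0.1,0],[-1,0,0,0.1,0]]'; python3 go.py back
python3 -m inch '[[-1,0,0,-1,0],[-1,0,0,-1.5,0],[-1,2.8,3.8,0,0],[-1,2.8,3.8,0,0],[-1,0,0,0,0],[-1,0,0,0.5,0],[-1,0,0,0.5,0],[-1,0,0,0,0]]'; python3 go.py left
```

```text
clock: 6.75
ee_pos: [0.6204, -0.1484, 0.0994]
ee_rot: [-0.851, -3.024, -0.0]
contact_force: [-0.3, -1.3, -0.2]
opening: 0.0005
finger_force: 0.0
to touch, tool cm [ 0.12 -0.11 -0.56] yaw err -0.04886635296617925 tcp [ 0.62039028 -0.14836158  0.09935865] f [-0.3 -1.3 -0.2] 6.75
clock: 7.55
ee_pos: [0.6119, -0.0554, 0.1139]
ee_rot: [-0.853, -3.022, 0.001]
contact_force: [0.9, 0.4, -1.1]
opening: 0.0003
finger_force: 0.0
to touch, tool cm [0.15 0.   0.89] yaw err -0.10984924505066829 tcp [ 0.61188146 -0.05538113  0.11392364] f [ 0.9  0.4 -1.1] 7.55
```

Press left, then rise and back well away so the box can be inspected.

```bash
python3 -m inch '[[-1,0.1,0,0.4,0],[-1,0,0,0.4,0],[-1,0,0,0.3,0],[-1,0,0,0.2,0],[-1,0,0,0.1,0],[-1,0,0,0.1,0]]'; python3 go.py left
python3 -m inch '[[-1,0,0,-1,0],[-1,0,0,-3,0],[-1,0,0,-4,0],[-1,0,0,-4,0],[-1,0,4,0,0],[-1,0,4,0,0],[-1,0,4,0,0],[-1,0,4,0,0],[-1,4,2,0,0],[-1,4,2,0,0],[-1,4,2,0,0],[-1,4,2,0,0],[-1,0,0,0,0],[-1,0,0,0,0]]'
python3 - <<'E'
from h import *
print(boxpose("top",(423,240)),boxpose("scene",(248,258)))
a=cv2.resize(camera("scene")["color"][190:320,120:340,::-1],None,fx=3.6,fy=3.6,interpolation=2);cv2.imwrite("pics/s3.png",a)
E
```

```text
clock: 8.15
ee_pos: [0.6114, -0.0538, 0.0993]
ee_rot: [-0.851, -3.024, -0.0]
contact_force: [0.3, 0.1, -0.6]
opening: 0.0001
finger_force: 0.0
to touch, tool cm [ 0.02 -0.11 -0.57] yaw err -0.0536586447446723 tcp [ 0.61135176 -0.05379622  0.09926825] f [ 0.3  0.1 -0.6] 8.15
clock: 9.55
ee_pos: [0.5998, 0.2355, 0.2205]
ee_rot: [0.847, 3.024, 0.0]
contact_force: [1.0, -1.0, -0.5]
opening: 0.0004
finger_force: 0.0
((569.986572265625, -119.21149444580078), (167.6751708984375, 128.36026000976562), 58.63972854614258) ((576.308837890625, -115.87235260009766), (170.06686401367188, 130.12942504882812), 58.600303649902344)
```

View pics/s3.png

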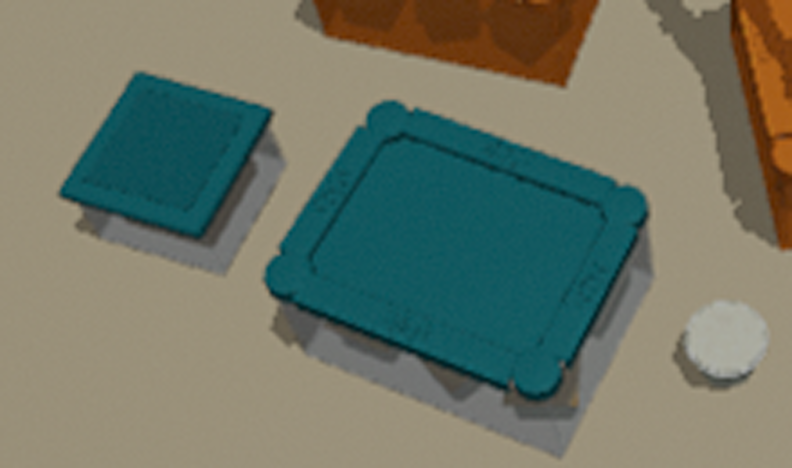

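All four sections now sit level with the corners, forming a continuous ring around the panel at about (460,240). The box, the small box and the creamer have not moved.

```bash
python3 -c "from cell import *;print(sign_off())"
```

```text
the job is handed in; nothing more can be done
None
```

I pressed all four rim sections shut and handed the job in at about 10 s; the final picture shows them level with the corners and the box where it began, though no verdict came back.

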